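# Clear the measured core plug and put the scraper away

### The arm

A 7-joint arm with a two-finger parallel gripper is mounted at the origin on the work surface. World frame = base frame: x ahead of the robot, y to its left, z up, the work surface at z = 0. Lengths are in m, angles in rad, forces in N, time in s.
With the tool pointing down it reaches from about 0.4 to 0.85 m from the base axis. Payload 10.4 kg.
Tool frame: the origin (TCP) lies on the centre line of the jaws, within the pads' length; the fingertips stand 22 mm ahead of it and the grasp point (between the pads) lies 3 mm ahead of it; x points along the fingers, y is the direction in which the jaws open and shut, and the axes are right-handed (so a half turn about x gives the same grasp; the last joint's range is limited). The gripper opens to 87 mm and grips with 3 to 60 N. Pads are 19 mm wide; open, the fingers measure 117 mm over their backs; the gripper's body (75 mm by 190 mm) begins 51 mm behind the grasp point.
Start: joints at [1.134, 0.332, -0.065, 1.46, 0.022, 1.35, -0.088], TCP at [0.251, -0.572, 0.245] pointing down, gripper open.
Joint ranges: [-2.6, 2.6], [-0.5, 2.12], [-1.47, 1.34], [0.16, 2.42], [-1.27, 4.41], [0.06, 2.06], [-2.6, 2.6]. Speed limits (rad/s): [2.22, 2.22, 2.79, 2.79, 3.14, 3.14, 3.14].

### API

Orientations are given as a unit quaternion [x, y, z, w].
In Python, from bench import * gives the robot as it stands.
- The arm moves only by the tool arm_command, never from a script. Its argument "targets" is one flat list of numbers, 7 for each row, row after row: the turn, a rotation vector about the tool's x, y, z in units of 45 degrees (1.0 is 45 degrees), then the shift along the tool's x, y, z in units of 25 mm (1.0 is 25 mm), then the opening, from 0 (shut) to 1 (fully open). In form: [wx, wy, wz, tx, ty, tz, fingers, wx, wy, wz, tx, ty, tz, fingers, ...]. A call has 1 to 12 rows; each row shifts and turns the pose as measured when the row begins, along the tool's axes as they then stand; what a row does not reach is not made up. A row lasts 1/12 s, in which the tool goes at most 41.7 mm and 7.16 degrees, less where a joint would pass 70% of its speed; a pose out of reach is approached as far as the arm can. A call with a number of a shift or a turn outside -1 to 1 is refused whole. A call with a gripper value outside its range is refused whole. The fingers move at their own pace and stop on an object; "newtons" is the grip in N (left out, the last holds). Time passes only in rows, so rows that do not move let the fingers close. It gives the time, the measured TCP pose, the force and the opening at its end, in the units of the state.
- read_state(): the state, without advancing time (a new reading comes with each control period).
- camera(name): name is "side" or "top"; returns the picture (420x560x3 uint8, red, green, blue); there is no depth.
- calibration(name): a dict with "camera_matrix" (3x3 intrinsics, pixels), "R" (3x3) and "t" (3): a world point X has camera coordinates R X + t. Camera axes: x right, y down, z forward; pixel columns grow to the right and rows downward; lengths in m; the calibration is good to about 2 mm. A picture is of the moment at which its call begins. calibration takes no time and is no camera call.
- close_job(): hands the job in, once; it reports no verdict.
The state is a dict: "time": time; "joint_positions": joint angles; "joint_vel": joint speeds; "joint_torque": joint torques, N m; "ee_pos": TCP position; "eef_rot": TCP orientation; "ft_force": force on the tool from outside, world axes, zero at the start; "torque": the same for the moment, N m; "width": finger opening in m.
Only numpy, scipy, OpenCV 4.12 (cv2) and the standard library are available. Lean on these libraries where they do the work, as an engineer would, in place of code of your own. Each camera call takes 0.05 s, during which the arm holds its last target.

### The job

Take the bench scraper out of its drip stand and use its blade to push the rock plug that lies on the chute's steel apron through the sprung flap, so that it drops into the return bin and the flap swings shut behind it. Then put the scraper away in the long slot of the grey holder block, blade down and fully home, and let go. Do not touch the rock plug with the gripper, and leave the other loose things on the bench where they are.

Things in the scene. Friction and masses are not known exactly. Their poses are not given: they have to be found in the camera images.
- scraper_grip (a point): Middle of the grip of the bench scraper (loose, 0.2 kg): upright steel blade 90 wide (y), 5 thick (x), 80 mm high, with a black bar grip on its top edge, 70 long (y), 18 thick (x), 26 mm high. z up. This point is 89 mm above the blade's lower edge, 13 mm below the grip's top. Same both ways round. It starts blade down in the drip stand, leaning up to 0.1 rad.
- stand: Fixed white drip stand, 50 x 130 x 36 mm high, with one slot along its y, 8 mm wide, 99 mm long, 30 mm deep, open at the top. Origin at the centre of its underside, on the bench. It stands to the left or the right of the chute, the holder block on the other side.
- chute: Fixed sample return chute. Origin on the bench under the flap; x is the push direction, z up. In its frame: steel apron, top 45 mm high, from x = -170 to -18 mm, with side rails 14 mm high, 132 mm apart. White door frame x = -7 to 5 mm, 106 mm high; opening 132 mm wide, lintel 96 mm above the bench. The flap hangs in it at x = 0.
- sill (a point): Middle of the apron's far edge (the sill), 18 mm before the flap, 45 mm above the bench; axes as the chute. Beyond it a ramp falls to the bin: a plug whose centre is pushed about 5 mm past this edge rolls down through the flap by itself; pushing on another 10 mm does no harm.
- bin_floor (a point): Middle of the floor of the open return bin behind the flap, 130 mm beyond the flap, 5 mm above the bench; the bin is 138 mm wide, its walls 65 mm high.
- flap (a joint): Angle of the aluminium flap, 126 mm wide, 46 mm high, hinged along its top edge 94 mm above the bench: 0 = shut (hanging), growing to 1.4 as it swings away from the apron, into the bin. A weak spring shuts it (well under 1 N at its lower edge opens it).
- core_center (a point): Centre of the rock plug to be cleared: a grey stone cylinder, 38 mm across and 70 mm long, its axis along its x, about 0.19 kg. It lies on the chute's apron, roughly crosswise (within 0.3 rad of the chute's y), and rolls when pushed.
- long_slot (a point): Middle of the mouth of the long slot in the top of the fixed grey holder block. z up, y along the slot: 99 long (y), 9 wide (x), 48 mm deep, 4 mm bevel at the mouth. With the scraper home its grip point is 41 mm above this. Block 76 (x) x 130 (y) x 60 mm high, its middle 16 mm to +x. A shorter slot 36 mm to +x holds a small steel plate standing 10 mm out.
- spare_core: standing bystander: a grey rock plug, 38 mm across, 60 mm high; origin at the centre of its underside
- beaker: bystander: glass beaker, 76 mm across, 95 mm high; origin at the centre of its underside
- bottle: bystander: white plastic bottle with a cap, 60 mm across, 120 mm high; origin at the centre of its underside
- mouse: bystander: black computer mouse, 105 x 58 x 26 mm, long along its x; origin at the centre of its underside
- gauge: bystander: round steel dial gauge lying on its back, 84 mm across, 30 mm high, with a brass stem 35 mm long to its -x; origin at the centre of its underside
Things that resemble listed ones, but are neither listed nor needed, are in the scene too. Leave any pink look-alike of the part that bears long_slot alone. Leave any pink look-alike of the part that bears scraper_grip alone.

How it is judged:
On the way, in this order (a step that is already met when the one before it is completed fails the run):
1. the rock plug pushes the flap open and is in the doorway (value of joint flap above 0.25 rad and x of core_center in the frame of chute between -0.03 and 0.07 m and z of core_center in the frame of chute above 0.02 m).
2. the rock plug lies in the bin and the flap has shut behind it (x of core_center in the frame of chute between 0.02 and 0.2 m and y of core_center in the frame of chute between -0.07 and 0.07 m and z of core_center in the frame of chute below 0.055 m and value of joint flap below 0.08 rad and linear speed of core below 0.05 m/s), for 0.2 s.
At the end, for the whole second after the job is handed in: Plug at rest in the bin (centre 20-200 mm past the flap, below 55 mm), flap shut (under 0.08 rad). Scraper at rest in the long slot: grip point at most 46 mm above its mouth (41 = home), within 12 mm of its middle sideways, within 0.12 rad of upright and of the slot direction (all of step 2 and z of scraper_grip in the frame of long_slot below 0.046 m and horizontal distance between scraper_grip and long_slot below 0.012 m and angle between scraper_grip's own z axis and vertical below 0.12 rad and angle between the y axis of scraper_grip and the y axis of long_slot, either way round below 0.12 rad and linear speed of scraper below 0.02 m/s); the robot touches nothing.
It fails at once if the gripper or arm touches the rock plug (contact force between any of the fingers, the arm and core above 0.5 N).
It fails at once if another loose thing on the bench is moved by more than 30 mm (distance of any of spare_core, beaker, bottle, mouse, gauge from where it was at the start of the episode above 0.03 m).
It also fails if it takes over 64 s, if anything falls off the work surface, if the arm or the gripper's body presses on something with over 40 N, if the wrist force passes 120 N, or if a joint passes its speed limit or range.

## Working session

There is one attempt and no reset: what is moved stays moved. The work goes in short steps, Python scripts to look and compute and a tool call to move; the robot and the scene stay as the last step left them, time stands still between calls to the robot, and variables do not carry over. Pictures are saved under pics/ and viewed, and the job is handed in when it is done.

Besides the shell and the picture viewer there is one more tool, called after "Call:" as name(argument=value, ...) on one line, values as JSON. arm_command: Moves the arm, as the interface text tells. Shifts and turns lie within -1 to 1; 1 stands for 25 mm of shift or 45 degrees of turn. Its arguments: {"type":"object","properties":{"targets":{"type":"array","items":{"type":"number","minimum":-1,"maximum":1}},"newtons":{"type":"number"}},"required":["targets"]}

```bash
ls; mkdir -p pics; python3 - <<'E'
from bench import *
import cv2,json
for n in("side","top"):
    im=camera(n); cv2.imwrite(f"pics/{n}0.png",im[:,:,::-1])
    c=calibration(n); print(n,c)
print(read_state())
E
```

```text
pics
side {'camera_matrix': array([[443.47634873,   0.        , 282.19831171],
       [  0.        , 443.47634873, 213.58883092],
       [  0.        ,   0.        ,   1.        ]]), 'R': array([[ 0.96369853, -0.26698864, -0.00148919],
       [-0.20749675, -0.74542857, -0.63346771],
       [ 0.1680186 ,  0.6107809 , -0.77376769]]), 't': array([-0.5321256 ,  0.15068971,  1.38507393])}
top {'camera_matrix': array([[401.18966402,   0.        , 279.98256295],
       [  0.        , 401.18966402, 208.7174035 ],
       [  0.        ,   0.        ,   1.        ]]), 'R': array([[ 0.02032168, -0.99978483,  0.00416298],
       [-0.99361553, -0.02065811, -0.11091179],
       [ 0.11097392, -0.00188249, -0.99382154]]), 't': array([-0.00488526,  0.57263702,  1.20644191])}
{'time': 0.1, 'joint_positions': array([ 1.13440945,  0.33278467, -0.06470408,  1.46087125,  0.02157927,
        1.34988505, -0.08849074]), 'joint_vel': array([-4.43658536e-04, -1.74451854e-03, -1.37480172e-05, -1.42386359e-03,
       -8.17380671e-04, -2.18092773e-03, -8.44408670e-04]), 'joint_torque': array([ 8.50250926e-04, -6.24544072e+01,  2.42927251e-02, -3.90722108e+01,
       -6.14324352e-02,  3.65327031e-02,  6.42046416e-05]), 'ee_pos': array([ 0.25117681, -0.57195632,  0.24384182]), 'eef_rot': array([-0.69192132, -0.14569508,  0.69212807, -0.14483286]), 'ft_force': array([ 0.17340767, -0.11545589,  0.14220154]), 'torque': array([ 6.65132158e-04, -8.48463797e-05, -1.62995337e-02]), 'width': 0.08723055052091236}
```

View pics/side0.png

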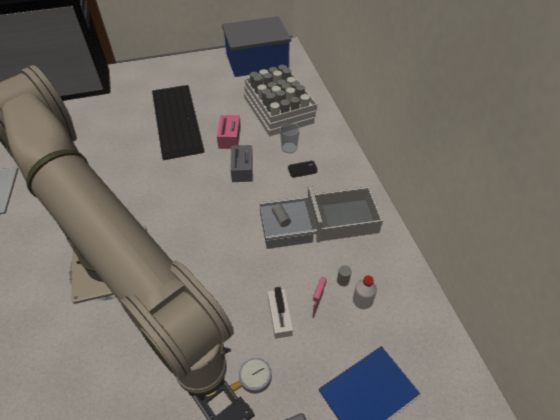

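View pics/top0.png

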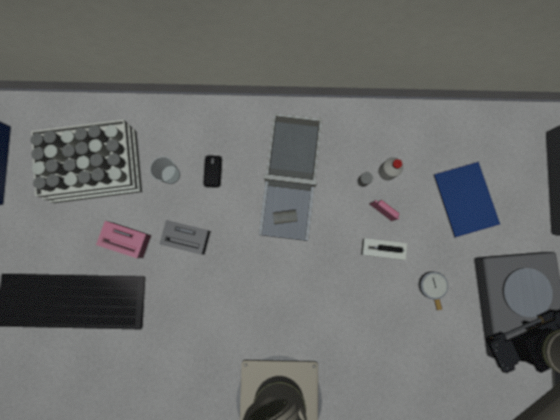

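The side view shows the chute near (315,215), the stand at (280,312), the grey holder at (241,162) and the pink decoys. The top view shows the stand at (385,248), the chute at (290,180) and the grey holder at (185,237). I'll zoom in.

```bash
python3 - <<'E'
import cv2
s=cv2.imread("pics/side0.png");t=cv2.imread("pics/top0.png")
def z(im,x0,y0,x1,y1,k,n): cv2.imwrite(f"pics/{n}.png",cv2.resize(im[y0:y1,x0:x1],None,fx=k,fy=k,interpolation=cv2.INTER_CUBIC))
z(t,150,110,330,260,4,"zt1"); z(t,350,150,450,310,4,"zt2")
z(s,215,130,390,250,4.5,"zs1"); z(s,255,260,335,345,7,"zs2")
E
```

```text
(no output)
```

View pics/zt1.png

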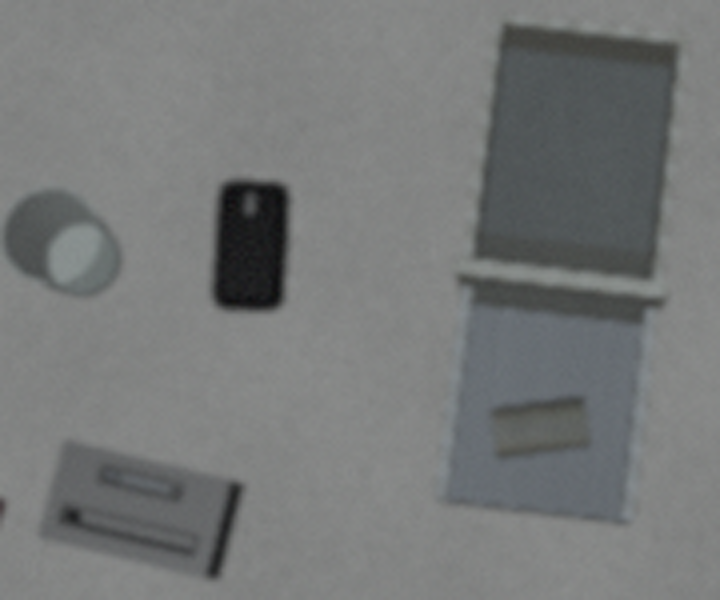

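View pics/zt2.png

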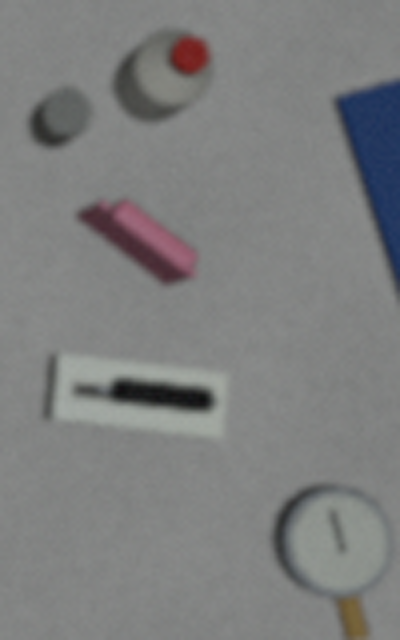

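View pics/zs1.png

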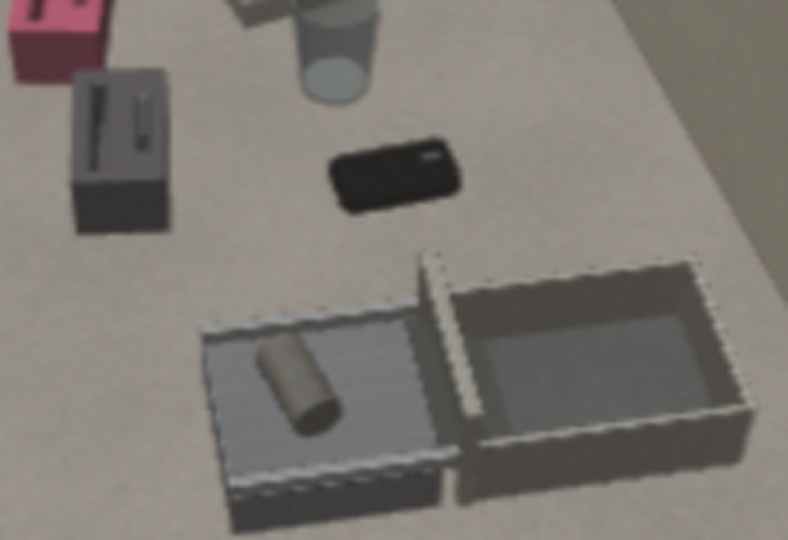

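View pics/zs2.png

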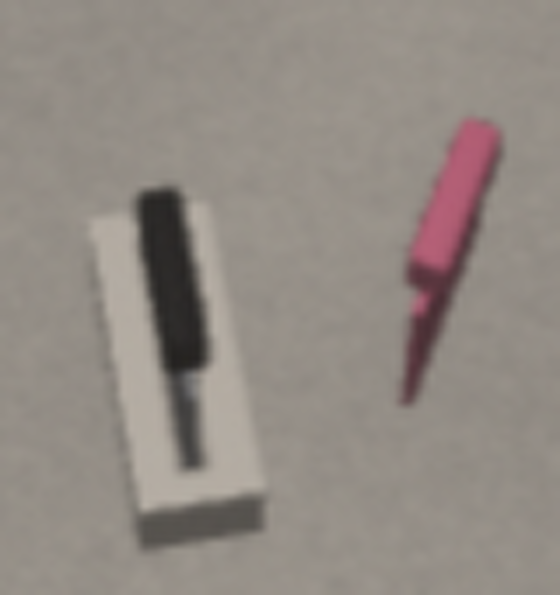

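```bash
cat > h.py <<'E'
import numpy as np,cv2
from bench import *
C={n:calibration(n) for n in("side","top")}
def ray(n,p):
    c=C[n];d=c["R"].T@np.linalg.solve(c["camera_matrix"],[p[0],p[1],1.]);return -c["R"].T@c["t"],d
def pl(n,p,z):
    o,d=ray(n,p);return o+d*(z-o[2])/d[2]
def tri(ps,pt):
    A=[];b=[]
    for n,p in(("side",ps),("top",pt)):
        o,d=ray(n,p);d/=np.linalg.norm(d);P=np.eye(3)-np.outer(d,d);A.append(P);b.append(P@o)
    return np.linalg.lstsq(np.vstack(A),np.hstack(b),rcond=None)[0]
def proj(n,X):
    c=C[n];q=c["camera_matrix"]@(c["R"]@X+c["t"]);return q[:2]/q[2]
E
python3 - <<'E'
from h import *
np.set_printoptions(precision=4,suppress=True)
def zp(pts,k,x0,y0): return [((a+.5)/k-.5+x0,(b+.5)/k-.5+y0) for a,b in pts]
def show(l,n,pts,z):
    P=[pl(n,p,z)[:2] for p in pts]; print(l,n,*P,"mean",np.mean(P,0)); return P
def yaw(a,b): d=b-a; return np.degrees(np.arctan2(d[1],d[0]))
# holder top
P=show("holder","top",zp([(68,441),(234,482),(209,577),(40,538)],4,150,110),.06); print(yaw(P[1],P[0]),yaw(P[2],P[3]),yaw(P[3],P[0]))
P=show("slot","top",zp([(60,516),(195,547)],4,150,110),.06);print(yaw(P[1],P[0]))
P=show("short","top",zp([(99,473),(183,493)],4,150,110),.06)
P=show("holder","side",zp([(75,70),(168,68),(170,180),(74,183)],4.5,215,130),.06); print(yaw(P[3],P[0]),yaw(P[2],P[1]))
P=show("slot","side",zp([(99,86),(94,170)],4.5,215,130),.06);print(yaw(P[1],P[0]))
# stand
for n,f in(("top","top0"),("side","side0")):
    im=cv2.imread(f"pics/{f}.png").astype(int)
    if n=="top": x0,y0,x1,y1=350,230,420,270
    else: x0,y0,x1,y1=260,275,300,345
    v=im[y0:y1,x0:x1].mean(2); 
    m=(v>(v.max()*0.6+np.median(v)*.4)).astype(np.uint8)
    print(n,v.max(),np.median(v))
    th=cv2.threshold(v.astype(np.uint8),0,255,cv2.THRESH_OTSU)[0]
    m2=(v<60).astype(np.uint8)
    for nm,mm in(("white",m),("black",m2)):
        nl,lb,st,ce=cv2.connectedComponentsWithStats(mm);k=1+np.argmax(st[1:,4])
        pts=np.argwhere(lb==k)[:,::-1].astype(np.float32)+[x0,y0]
        r=cv2.minAreaRect(cv2.convexHull(pts.astype(np.float32)));b=cv2.boxPoints(r);print(n,nm,st[k],ce[k]+[x0,y0],r)
        P=show(nm,n,b,.036 if nm=="white" else .1); print([yaw(P[i],P[(i+1)%4]) for i in(0,1)],[np.linalg.norm(P[i]-P[(i+1)%4]) for i in(0,1)])
E
```

```text
holder top [0.5287 0.3466] [0.5005 0.2209] [0.4294 0.2366] [0.4558 0.3637] mean [0.4786 0.292 ]
77.35578185860376 78.30002371137272 -13.20068653322404
slot top [0.4724 0.3497] [0.4514 0.248 ] mean [0.4619 0.2988]
78.34217232846095
short top [0.5051 0.3222] [0.4915 0.2587] mean [0.4983 0.2904]
holder side [0.4577 0.3626] [0.5317 0.3445] [0.5041 0.2179] [0.4313 0.2348] mean [0.4812 0.2899]
78.33438038244567 77.67886806425014
slot side [0.4727 0.3384] [0.4492 0.2446] mean [0.4609 0.2915]
75.92285659032285
top 165.33333333333334 132.66666666666666
top white [ 14   9  42  20 362] [383.1133 248.7459] ((384.9432373046875, 248.47320556640625), (41.62139129638672, 15.727169036865234), 6.842774391174316)
white top [ 0.4395 -0.2493] [ 0.487  -0.2552] [ 0.4745 -0.3813] [ 0.4271 -0.3749] mean [ 0.457  -0.3152]
[np.float64(-7.025782962405239), np.float64(-95.66918055897311)] [np.float64(0.04787704422157578), np.float64(0.1267400812769496)]
top black [ 28  16  25   6 100] [390.01 248.36] ((390.018310546875, 248.33535766601562), (24.184507369995117, 4.1963982582092285), 6.340191841125488)
black top 
[... 354 characters left out ...]
876953125), (41.769752502441406, 17.530773162841797), 79.69515228271484)
white side [ 0.4389 -0.2503] [ 0.4895 -0.2537] [ 0.4748 -0.3812] [ 0.4273 -0.3774] mean [ 0.4576 -0.3156]
[np.float64(-3.8667149895567383), np.float64(-96.59747928043808)] [np.float64(0.05078586688895173), np.float64(0.12836143934873248)]
side black [ 15  13   9  25 140] [279.15 300.  ] ((279.076904296875, 299.8846435546875), (24.906747817993164, 5.6873674392700195), 78.69007110595703)
black side [ 0.4506 -0.2818] [ 0.4662 -0.2825] [ 0.4593 -0.3565] [ 0.4443 -0.3557] mean [ 0.4551 -0.3191]
[np.float64(-2.699787788975389), np.float64(-95.29792374219763)] [np.float64(0.015606147610786342), np.float64(0.07432400332428232)]
```

```bash
python3 - <<'E'
from h import *
from scipy.spatial.transform import Rotation as Ro
np.set_printoptions(precision=4,suppress=True)
s=read_state(); print(Ro.from_quat(s["eef_rot"]).as_matrix())
for n in C: print(n,-C[n]["R"].T@C[n]["t"])
def zp(pts,k,x0,y0): return [((a+.5)/k-.5+x0,(b+.5)/k-.5+y0) for a,b in pts]
def yaw(a,b): d=b-a; return np.degrees(np.arctan2(d[1],d[0]))
def show(l,n,pts,z):
    P=[pl(n,p,z)[:2] for p in pts]; print(l,n,*P,"mean",np.mean(P,0)); return P
# chute: lintel top edge z=.106 (front x=-7, back x=5) corners
P=show("frame top","top",zp([(458,270),(664,292),(664,303),(458,281)],4,150,110),.106);print(yaw(P[1],P[0]),np.linalg.norm(P[1]-P[0]))
P=show("apron near edge (rail z.059)","top",zp([(443,501),(630,521)],4,150,110),.059);print(yaw(P[1],P[0]),np.linalg.norm(P[1]-P[0]))
P=show("rails L","top",zp([(447,497),(465,293)],4,150,110),.059);print(yaw(P[0],P[1]))
P=show("rails R","top",zp([(628,518),(650,308)],4,150,110),.059);print(yaw(P[0],P[1]))
P=show("bin top","top",zp([(500,24),(679,43),(656,278),(473,258)],4,150,110),.065);print(yaw(P[1],P[0]),yaw(P[3],P[0]),yaw(P[2],P[1]))
P=show("rail outer side","side",zp([(230,485),(455,455)],4.5,215,130),.059);print(yaw(P[0],P[1]))
P=show("rail far side","side",zp([(203,333),(418,305)],4.5,215,130),.059);print(yaw(P[0],P[1]))
P=show("frame top side","side",zp([(425,255),(470,415)],4.5,215,130),.106);print(yaw(P[1],P[0]))
# core: top silhouette at axis height .064 (camera nearly above)
P=show("core","top",zp([(492,408),(583,397),(592,443),(499,457)],4,150,110),.064);print(yaw(P[1],P[0]),yaw(P[2],P[3]),np.linalg.norm(P[1]-P[0]),np.linalg.norm(P[1]-P[2]))
P=show("core axis side","side",zp([(272,345),(320,418)],4.5,215,130),.064)
E
```

```text
[[-0.0005  0.4021 -0.9156]
 [ 0.0011 -0.9156 -0.4021]
 [-1.     -0.0013  0.    ]]
side [ 0.3114 -0.8757  1.1664]
top [0.4352 0.0092 1.2625]
frame top top [0.6564 0.0553] [ 0.6432 -0.0956] [ 0.6351 -0.0957] [0.6482 0.0551] mean [ 0.6457 -0.0202]
85.02428026595307 0.15144857429834563
apron near edge (rail z.059) top [0.4895 0.0641] [ 0.4774 -0.0762] mean [ 0.4835 -0.0061]
85.07936762041061 0.14079003505132168
rails L top [0.4926 0.0611] [0.6477 0.0514] mean [0.5702 0.0563]
-3.58840978733561
rails R top [ 0.4797 -0.0747] [ 0.6391 -0.0893] mean [ 0.5594 -0.082 ]
-5.248232698175517
bin top top [0.8573 0.0293] [ 0.8452 -0.1088] [ 0.6612 -0.0931] [0.6737 0.0458] mean [ 0.7594 -0.0317]
84.99118188992169 -5.124114237501226 -4.8748891388667905
rail outer side side [ 0.4774 -0.0796] [ 0.6343 -0.0965] mean [ 0.5559 -0.088 ]
-6.137794016866897
rail far side side [0.4919 0.0591] [0.6515 0.043 ] mean [0.5717 0.051 ]
-5.774576080058249
frame top side side [0.6565 0.0486] [ 0.641 -0.1  ] mean [ 0.6487 -0.0257]
84.06414685110114
core top [0.5598 0.0289] [ 0.5695 -0.0393] [ 0.535  -0.0466] [0.523  0.0228] mean [ 0.5468 -0.0086]
98.1203548784574 99.76159155030477 0.06887965048732568 0.03529473376740024
core axis side side [0.5365 0.0304] [ 0.5517 -0.0436] mean [ 0.5441 -0.0066]
```

Call:
arm_command(targets=[-0.155,0,0,0,0,0,1,-0.155,0,0,0,0,0,1,-0.155,0,0,0,0,0,1,-0.155,0,0,0,0,0,1,-0.155,0,0,0,0,0,1,-0.155,0,0,0,0,0,1,-0.155,0,0,0,0,0,1,-0.155,0,0,0,0,0,1])

```text
time: 0.77
ee_pos: [0.2505, -0.5702, 0.2397]
eef_rot: [0.539, 0.462, -0.538, 0.456]
ft_force: [0.5, 0.0, -0.2]
width: 0.087
```

```bash
cat > st.py <<'E'
import sys
from h import *
from scipy.spatial.transform import Rotation as Ro
np.set_printoptions(precision=4,suppress=True)
# usage: st.py x y z yawdeg(jaw axis)
def rep(tx=None,ty=None,tz=None,yw=None):
    s=read_state();R=Ro.from_quat(s["eef_rot"]).as_matrix()
    y=np.degrees(np.arctan2(R[1,1],R[0,1]))
    print("t",round(s["time"],2),"pos",s["ee_pos"],"jawyaw",round(y,2),"tilt",R[:2,0],"F",s["ft_force"],"w",round(s["width"],4),"q",s["joint_positions"])
    if tx is not None:
        d=np.array([tx,ty,tz])-s["ee_pos"]
        Y=np.radians(yw);Rt=np.array([[0,np.cos(Y),np.sin(Y)],[0,np.sin(Y),-np.cos(Y)],[-1,0,0]])
        rv=Ro.from_matrix(R.T@Rt).as_rotvec()
        print("turn units",np.degrees(rv)/45,"shift units now-frame",R.T@d/.025,"target-frame",Rt.T@d/.025)
if __name__=="__main__": rep(*map(float,sys.argv[1:]))
E
python3 st.py 0.456 -0.314 0.19 -6
```

```text
t 0.77 pos [ 0.2505 -0.5702  0.2397] jawyaw -9.14 tilt [-0.004   0.0077] F [ 0.5446  0.0495 -0.1954] w 0.087 q [ 1.2383  0.3439 -0.199   1.4587  0.0679  1.3544  0.876 ]
turn units [-0.0697 -0.009   0.0063] shift units now-frame [  2.0358   6.4982 -11.4085] target-frame [  1.9896   7.1033 -11.0503]
```

Call:
arm_command(targets=[-0.07,-0.009,0.006,0.1,0.5,-0.8,1,0,0,0,0.1,0.5,-0.8,1,0,0,0,0.1,0.5,-0.8,1,0,0,0,0.1,0.5,-0.8,1,0,0,0,0.1,0.5,-0.8,1,0,0,0,0.1,0.5,-0.8,1,0,0,0,0.1,0.5,-0.8,1,0,0,0,0.1,0.5,-0.8,1,0,0,0,0.1,0.5,-0.8,1,0,0,0,0.1,0.5,-0.8,1,0,0,0,0.1,0.5,-0.8,1,0,0,0,0.1,0.5,-0.8,1])

```text
time: 1.77
ee_pos: [0.4236, -0.3401, 0.203]
eef_rot: [-0.524, -0.476, 0.526, -0.47]
ft_force: [0.5, -0.1, 0.2]
width: 0.0875
```

```bash
python3 st.py 0.456 -0.314 0.19 -6
```

```text
t 1.77 pos [ 0.4236 -0.3401  0.203 ] jawyaw -5.95 tilt [-0.0078  0.0042] F [ 0.5447 -0.1082  0.2051] w 0.0875 q [ 0.9339  0.2124 -0.3877  1.7116  0.0849  1.2428  0.4222]
turn units [ 0.0012 -0.0043  0.0104] shift units now-frame [ 0.5153  1.1855 -1.1704] target-frame [ 0.521   1.1802 -1.1732]
```

Call:
arm_command(targets=[0,-0.004,0.01,0.2,0.6,-0.6,1,0,0,0,0.3,0.6,-0.6,1,0,0,0,0.6,0,0,1,0,0,0,0.6,0,0,1,0,0,0,0.6,0,0,1,0,0,0,0.6,0,0,1,0,0,0,0.5,0,0,1,0,0,0,0,0,0,1])

```text
time: 2.43
ee_pos: [0.4616, -0.3032, 0.1126]
eef_rot: [0.523, 0.477, -0.522, 0.475]
ft_force: [-0.5, 0.5, 0.3]
width: 0.087
```

```bash
python3 st.py 0.4565 -0.314 0.098 -6; python3 - <<'E'
from h import *
for n in("side","top"):
    im=camera(n); cv2.imwrite(f"pics/{n}1.png",im[:,:,::-1])
s=cv2.imread("pics/side1.png");cv2.imwrite("pics/zs3.png",cv2.resize(s[200:360,200:380],None,fx=4,fy=3.6,interpolation=cv2.INTER_CUBIC))
E
```

```text
t 2.43 pos [ 0.4616 -0.3032  0.1126] jawyaw -5.3 tilt [-0.0005  0.0039] F [-0.5204  0.4855  0.2833] w 0.087 q [ 0.8542  0.3202 -0.4127  1.7888  0.1411  1.0644  0.2987]
turn units [ 0.0155 -0.0049  0.0011] shift units now-frame [ 0.5838 -0.1645  0.4533] target-frame [ 0.5854 -0.1595  0.453 ]
```

View pics/zs3.png

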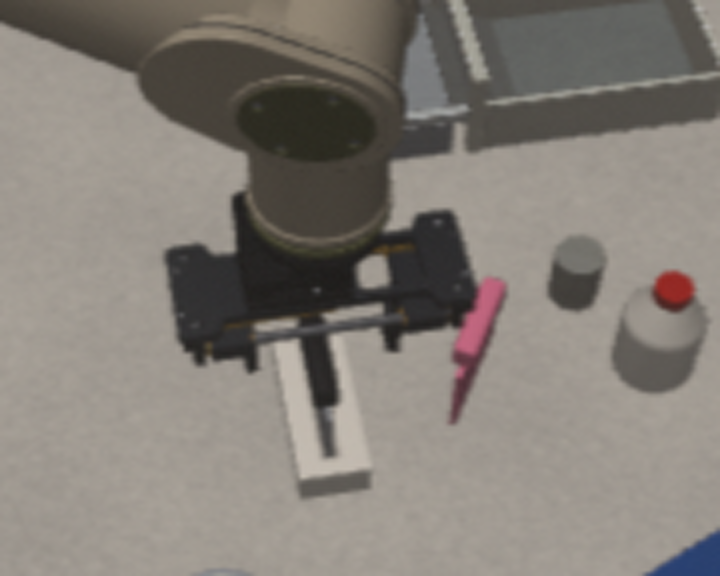

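The jaws straddle the grip, between the finger ends at (250,355) and (390,345), and clear of the pink look-alike. Next I correct the offset, then close.

Call:
arm_command(targets=[0.015,-0.005,0,0.3,-0.1,0.25,1,0,0,0,0.25,-0.06,0.2,1,0,0,0,0,0,0,1])

```text
time: 2.78
ee_pos: [0.4583, -0.3166, 0.1026]
eef_rot: [0.526, 0.471, -0.526, 0.475]
ft_force: [-0.4, -0.3, -0.6]
width: 0.0867
```

```bash
python3 st.py 0.4565 -0.314 0.098 -6
```

```text
t 2.78 pos [ 0.4583 -0.3166  0.1026] jawyaw -6.07 tilt [ 0.0044 -0.0044] F [-0.3671 -0.2614 -0.5899] w 0.0867 q [ 0.864   0.3343 -0.4007  1.793   0.1513  1.038   0.3008]
turn units [-0.0015  0.005  -0.0062] shift units now-frame [ 0.185  -0.0824 -0.0968] target-frame [ 0.1858 -0.0814 -0.0962]
```

Call:
arm_command(targets=[0,0.005,-0.006,0.18,-0.08,-0.08,1,0,0,0,0,0,0,0,0,0,0,0,0,0,0,0,0,0,0,0,0,0,0,0,0,0,0,0,0,0,0,0,0,0,0,0,0,0,0,0,0,0,0,0,0,0,0,0,0,0,0,0,0,0,0,0,0,0,0,0,0,0,0,0], newtons=15)

```text
time: 3.62
ee_pos: [0.4569, -0.315, 0.0991]
eef_rot: [0.526, 0.472, -0.526, 0.473]
ft_force: [0.4, 0.3, 0.5]
width: 0.0354
```

```bash
python3 st.py 0.4565 -0.314 0.098 -6
```

```text
t 3.62 pos [ 0.4569 -0.315   0.0991] jawyaw -6.11 tilt [ 0.0016 -0.0009] F [0.3604 0.3003 0.4646] w 0.0354 q [ 0.864   0.3375 -0.4011  1.7975  0.1509  1.0349  0.2994]
turn units [-0.0025  0.0009 -0.0021] shift units now-frame [ 0.0448 -0.0192 -0.0372] target-frame [ 0.0449 -0.019  -0.0372]
```

Call:
arm_command(targets=[0,0,0,0,0,0,0,0,0,0,0,0,0,0,0,0,0,0,0,0,0,0,0,0,0,0,0,0,0,0,0,0,0,0,0,0,0,0,0,0,0,0], newtons=30)

```text
time: 4.12
ee_pos: [0.4569, -0.315, 0.0992]
eef_rot: [0.526, 0.472, -0.526, 0.473]
ft_force: [0.0, 1.1, -0.1]
width: 0.0176
```

```bash
python3 st.py 0.4565 -0.314 0.2 -6
```

```text
t 4.12 pos [ 0.4569 -0.315   0.0992] jawyaw -6.11 tilt [ 0.0016 -0.0009] F [ 0.0001  1.1007 -0.1043] w 0.0176 q [ 0.8639  0.3374 -0.4011  1.7974  0.1509  1.0349  0.2994]
turn units [-0.0025  0.0009 -0.0022] shift units now-frame [-4.0331 -0.0141 -0.0333] target-frame [-4.0331 -0.021  -0.0361]
```

Call:
arm_command(targets=[0,0,0,-0.3,0,0,0,0,0,0,-0.5,0,0,0,0,0,0,-0.6,0,0,0,0,0,0,-0.6,0,0,0,0,0,0,-0.6,0,0,0,0,0,0,-0.6,0,0,0,0,0,0,-0.6,0,0,0,0,0,0,0,0,0,0])

```text
time: 4.78
ee_pos: [0.4567, -0.3137, 0.2036]
eef_rot: [0.526, 0.473, -0.525, 0.474]
ft_force: [0.2, -0.1, -0.3]
width: 0.0177
```

```bash
python3 st.py 0.4965 -0.0075 0.2 -5.2; python3 - <<'E'
from h import *
for n in("side",):
    im=camera(n); cv2.imwrite(f"pics/{n}2.png",im[:,:,::-1])
s=cv2.imread("pics/side2.png");cv2.imwrite("pics/zs4.png",cv2.resize(s[200:360,200:380],None,fx=4,fy=3.6,interpolation=cv2.INTER_CUBIC))
E
```

```text
t 4.78 pos [ 0.4567 -0.3137  0.2036] jawyaw -6.02 tilt [0.0023 0.0001] F [ 0.1856 -0.1248 -0.348 ] w 0.0177 q [ 0.8814  0.2312 -0.4144  1.6909  0.0965  1.2379  0.3403]
turn units [-0.0182 -0.0005 -0.0029] shift units now-frame [  0.1495   0.2972 -12.348 ] target-frame [  0.1442   0.4739 -12.3426]
```

View pics/zs4.png

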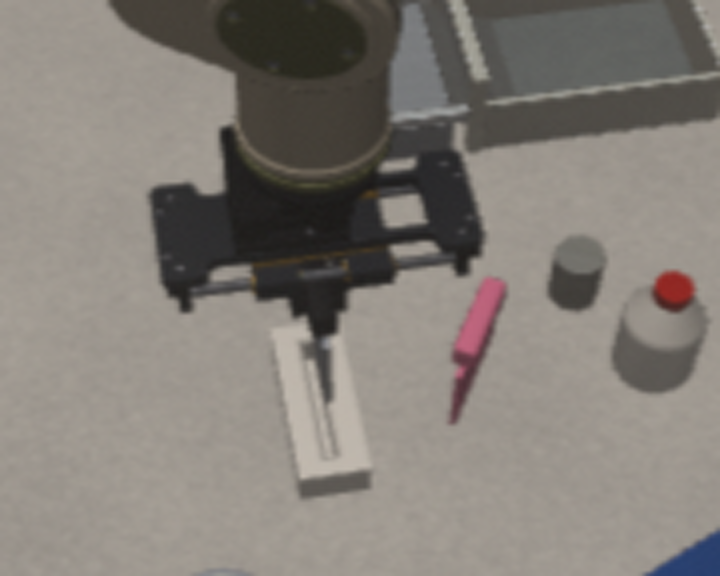

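The scraper is out of the stand, with the blade tip at (330,400) above the empty slot, and it hangs upright.

Call:
arm_command(targets=[-0.018,0,-0.003,0,0.03,-0.5,0,0,0,0,0,0.03,-0.9,0,0,0,0,0,0.03,-0.9,0,0,0,0,0,0.03,-0.9,0,0,0,0,0,0.03,-0.9,0,0,0,0,0,0.03,-0.9,0,0,0,0,0,0.03,-0.9,0,0,0,0,0,0.03,-0.9,0,0,0,0,0,0.03,-0.9,0,0,0,0,0,0.03,-0.9,0,0,0,0,0,0.03,-0.9,0,0,0,0,0,0.03,-0.9,0])

```text
time: 5.83
ee_pos: [0.4805, -0.037, 0.1911]
eef_rot: [-0.517, -0.485, 0.525, -0.472]
ft_force: [0.4, -0.1, -2.3]
width: 0.0177
```

Call:
arm_command(targets=[0,0,0,0,0.05,-0.5,0,0,0,0,0,0,0,0])

```text
time: 6.0
ee_pos: [0.4811, -0.0166, 0.1894]
eef_rot: [-0.514, -0.488, 0.522, -0.473]
ft_force: [-0.8, -0.0, -2.0]
width: 0.0175
```

```bash
python3 st.py 0.4965 -0.0075 0.2 -5.2
```

```text
t 6.0 pos [ 0.4811 -0.0166  0.1894] jawyaw -4.31 tilt [-0.0229  0.0078] F [-0.7971 -0.0458 -1.9544] w 0.0175 q [ 0.5644  0.123  -0.6534  1.8556  0.0693  1.2111 -0.1866]
turn units [ 0.0197 -0.0075  0.0298] shift units now-frame [-0.4336  0.5768 -0.4128] target-frame [-0.4225  0.5804 -0.4193]
```

Call:
arm_command(targets=[0.02,-0.008,0.03,-0.2,0.5,-0.4,0,0,0,0,0,0.05,0,0,0,0,0,0,0,0,0])

```text
time: 6.25
ee_pos: [0.4935, -0.0058, 0.1917]
eef_rot: [-0.52, -0.479, 0.523, -0.477]
ft_force: [0.6, -0.2, -2.6]
width: 0.0179
```

```bash
python3 st.py 0.4965 -0.0075 0.146 -5.2;python3 - <<'E'
from h import *
for n in("side","top"):
    im=camera(n); cv2.imwrite(f"pics/{n}3.png",im[:,:,::-1])
s=cv2.imread("pics/side3.png");cv2.imwrite("pics/zs5.png",cv2.resize(s[130:270,215:390],None,fx=4.5,fy=4,interpolation=cv2.INTER_CUBIC))
s=cv2.imread("pics/top3.png");cv2.imwrite("pics/zt5.png",cv2.resize(s[110:290,210:350],None,fx=4,fy=3.3,interpolation=cv2.INTER_CUBIC))
E
```

```text
t 6.25 pos [ 0.4935 -0.0058  0.1917] jawyaw -4.96 tilt [-0.0044 -0.0009] F [ 0.5626 -0.1514 -2.6115] w 0.0179 q [ 0.5401  0.1365 -0.6618  1.8384  0.0902  1.2011 -0.2368]
turn units [0.0053 0.0016 0.0054] shift units now-frame [1.8272 0.1341 0.0563] target-frame [1.8276 0.1265 0.058 ]
```

View pics/zs5.png

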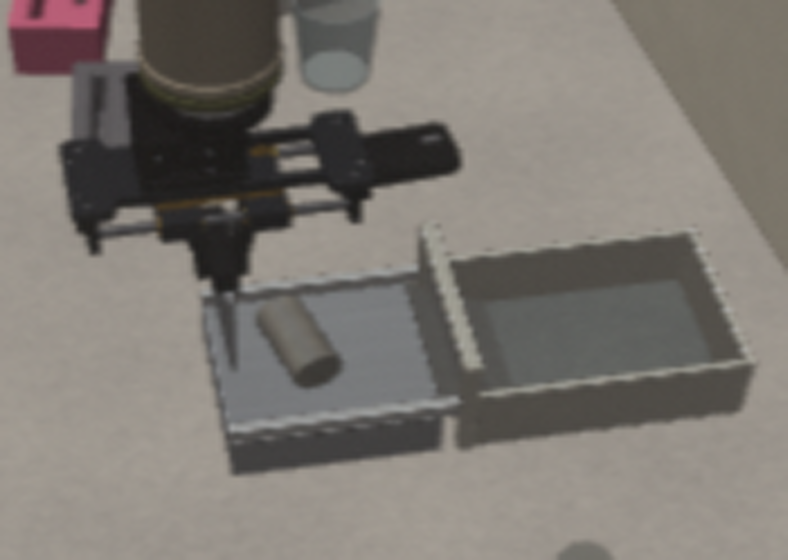

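View pics/zt5.png

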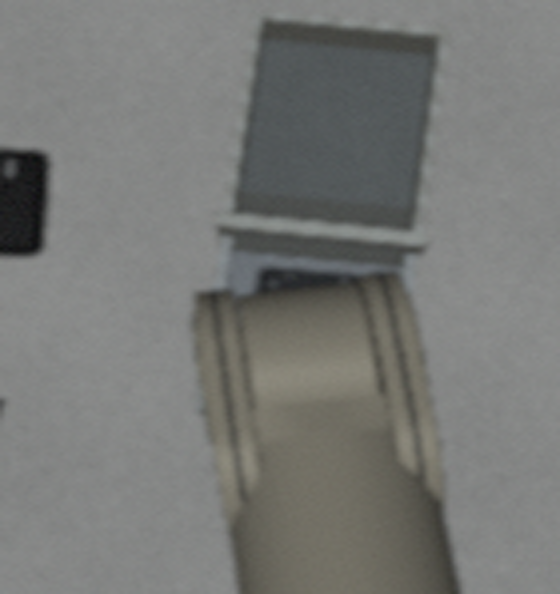

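The scraper is over the near end of the apron and the plug still lies at (300,340). The blade is behind it, so I go down.

Call:
arm_command(targets=[0.005,0.002,0.005,0.45,0.03,0.02,0,0,0,0,0.5,0.03,0.02,0,0,0,0,0.5,0.03,0,0,0,0,0,0.2,0,0,0,0,0,0,0,0,0,0])

```text
time: 6.77
ee_pos: [0.494, -0.0104, 0.1471]
eef_rot: [-0.522, -0.476, 0.524, -0.475]
ft_force: [0.1, 0.5, -2.0]
width: 0.0176
```

```bash
python3 st.py 0.4965 -0.0075 0.145 -5.2;python3 - <<'E'
from h import *
for n in("side",):
    im=camera(n); cv2.imwrite(f"pics/{n}4.png",im[:,:,::-1])
s=cv2.imread("pics/side4.png");cv2.imwrite("pics/zs6.png",cv2.resize(s[130:270,215:390],None,fx=4.5,fy=4,interpolation=cv2.INTER_CUBIC))
E
```

```text
t 6.77 pos [ 0.494  -0.0104  0.1471] jawyaw -5.42 tilt [-0.0026 -0.0004] F [ 0.0832  0.4756 -1.9981] w 0.0176 q [ 0.5328  0.1858 -0.6544  1.8902  0.1261  1.1091 -0.2645]
turn units [-0.0048  0.0008  0.0032] shift units now-frame [ 0.0854  0.0884 -0.1269] target-frame [ 0.0857  0.0886 -0.1265]
```

View pics/zs6.png

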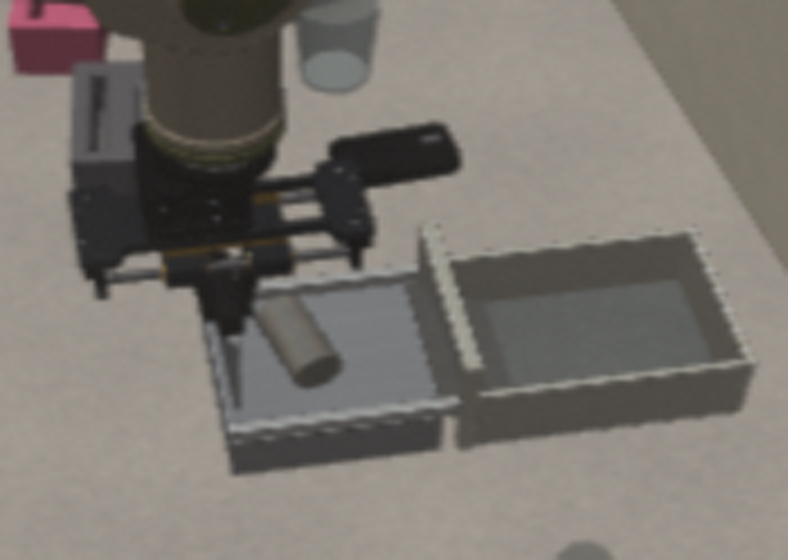

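Call:
arm_command(targets=[-0.005,0,0.003,0.05,0.1,-0.06,0,0,0,0,0.03,0.12,-0.05,0,0,0,0,0,0.12,0,0,0,0,0,0,0.12,0,0,0,0,0,0,0.12,0,0,0,0,0,0,0.12,0,0,0,0,0,0,0.12,0,0,0,0,0,0,0.12,0,0,0,0,0,0,0.12,0,0,0,0,0,0,0.12,0,0,0,0,0,0,0.12,0,0,0,0,0,0,0.12,0,0])

```text
time: 7.82
ee_pos: [0.5346, -0.0114, 0.1476]
eef_rot: [0.523, 0.476, -0.522, 0.478]
ft_force: [-0.7, 0.1, -1.7]
width: 0.018
```

```bash
python3 st.py 0.6195 -0.0188 0.145 -5.2;python3 - <<'E'
from h import *
for n in("side",):
    im=camera(n); cv2.imwrite(f"pics/{n}5.png",im[:,:,::-1])
s=cv2.imread("pics/side5.png");cv2.imwrite("pics/zs7.png",cv2.resize(s[130:270,215:390],None,fx=4.5,fy=4,interpolation=cv2.INTER_CUBIC))
E
```

```text
t 7.82 pos [ 0.5346 -0.0114  0.1476] jawyaw -5.2 tilt [ 0.003  -0.0012] F [-0.7289  0.0576 -1.7377] w 0.018 q [ 0.4973  0.2743 -0.6413  1.7953  0.182   1.1282 -0.2948]
turn units [ 0.0001  0.0012 -0.0039] shift units now-frame [ 0.1161  3.4105 -0.0116] target-frame [ 0.1057  3.4109 -0.0117]
```

View pics/zs7.png

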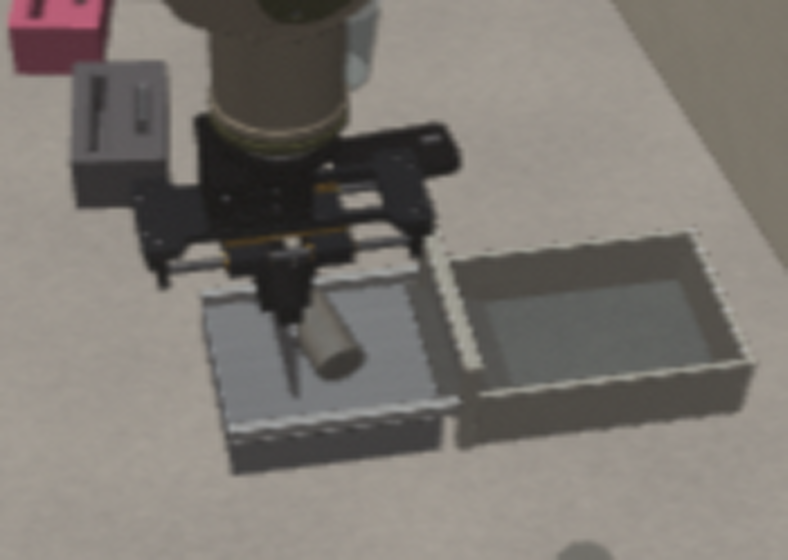

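The blade at (290,370) is against the plug, whose near end has moved to (340,360) and is squaring up. I continue.

Call:
arm_command(targets=[0,0,-0.003,0.02,0.14,0,0,0,0,0,0.02,0.14,0,0,0,0,0,0.02,0.14,0,0,0,0,0,0.01,0.14,0,0,0,0,0,0.01,0.14,0,0,0,0,0,0.01,0.14,0,0,0,0,0,0.01,0.14,0,0,0,0,0,0.01,0.14,0,0,0,0,0,0.01,0.14,0,0,0,0,0,0.01,0.14,0,0,0,0,0,0.01,0.14,0,0,0,0,0,0.01,0.14,0,0])

```text
time: 8.87
ee_pos: [0.581, -0.0158, 0.1433]
eef_rot: [-0.522, -0.476, 0.522, -0.477]
ft_force: [0.3, 0.0, -1.6]
width: 0.0178
```

```bash
python3 st.py 0.6195 -0.0188 0.145 -5.2;python3 - <<'E'
from h import *
for n in("side",):
    im=camera(n); cv2.imwrite(f"pics/{n}6.png",im[:,:,::-1])
s=cv2.imread("pics/side6.png");cv2.imwrite("pics/zs8.png",cv2.resize(s[130:270,215:390],None,fx=4.5,fy=4,interpolation=cv2.INTER_CUBIC))
E
```

```text
t 8.87 pos [ 0.581  -0.0158  0.1433] jawyaw -5.22 tilt [ 0.0001 -0.0009] F [ 0.279   0.0424 -1.6125] w 0.0178 q [ 0.4542  0.3811 -0.6177  1.6781  0.2383  1.1584 -0.317 ]
turn units [-0.0005  0.0011 -0.0003] shift units now-frame [-0.0695  1.5452 -0.0209] target-frame [-0.0698  1.5452 -0.0204]
```

View pics/zs8.png

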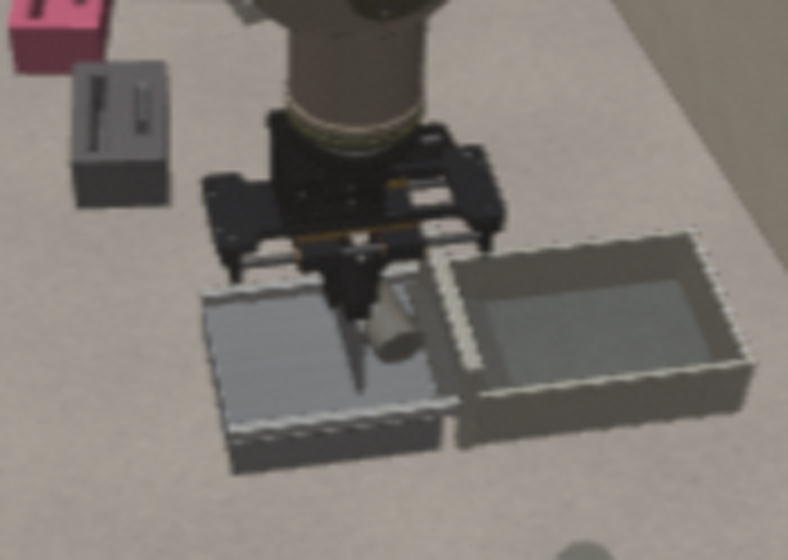

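Call:
arm_command(targets=[0,0,0,-0.02,0.14,0,0,0,0,0,-0.02,0.14,0,0,0,0,0,-0.01,0.14,0,0,0,0,0,-0.01,0.14,0,0,0,0,0,-0.01,0.14,0,0,0,0,0,-0.01,0.14,0,0,0,0,0,0,0.14,0,0,0,0,0,0,0.14,0,0,0,0,0,0,0.1,0,0,0,0,0,0,0,0,0,0,0,0,0,0,0,0])

```text
time: 9.83
ee_pos: [0.6154, -0.019, 0.1452]
eef_rot: [-0.522, -0.477, 0.522, -0.477]
ft_force: [0.0, 0.1, -2.2]
width: 0.0176
```

```bash
python3 st.py 0.6195 -0.0188 0.145 -5.2;python3 - <<'E'
from h import *
for n in("side",):
    im=camera(n); cv2.imwrite(f"pics/{n}7.png",im[:,:,::-1])
s=cv2.imread("pics/side7.png");cv2.imwrite("pics/zs9.png",cv2.resize(s[130:270,215:390],None,fx=4.5,fy=4,interpolation=cv2.INTER_CUBIC))
E
```

```text
t 9.83 pos [ 0.6154 -0.019   0.1452] jawyaw -5.24 tilt [ 0.     -0.0005] F [ 0.0292  0.0569 -2.2459] w 0.0176 q [ 0.4234  0.4506 -0.6012  1.5825  0.2689  1.1922 -0.3226]
turn units [-0.0008  0.0006 -0.0001] shift units now-frame [ 0.0072  0.1626 -0.0213] target-frame [ 0.0072  0.1626 -0.0211]
```

View pics/zs9.png

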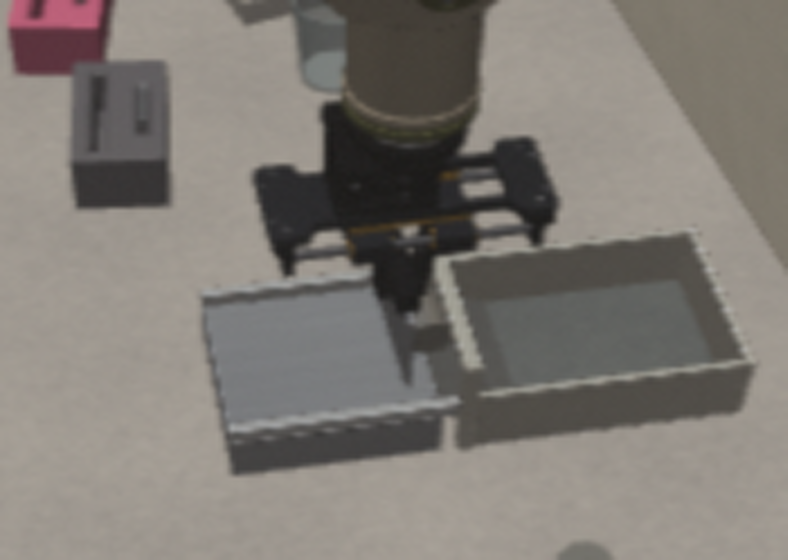

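The plug is at the sill around (430,330) and still held back by the blade. I push on a little.

Call:
arm_command(targets=[0,0,0,0,0.1,0,0,0,0,0,0,0.12,0,0,0,0,0,0,0.1,0,0,0,0,0,0,0,0,0,0,0,0,0,0,0,0,0,0,0,0,0,0,0])

```text
time: 10.38
ee_pos: [0.624, -0.0199, 0.1453]
eef_rot: [-0.522, -0.476, 0.522, -0.477]
ft_force: [0.3, -0.3, -1.8]
width: 0.0182
```

```bash
python3 st.py 0.6195 -0.0188 0.145 -5.2;python3 - <<'E'
from h import *
for n in("side",):
    im=camera(n); cv2.imwrite(f"pics/{n}8.png",im[:,:,::-1])
s=cv2.imread("pics/side8.png");cv2.imwrite("pics/zs10.png",cv2.resize(s[130:270,215:390],None,fx=4.5,fy=4,interpolation=cv2.INTER_CUBIC))
E
```

```text
t 10.38 pos [ 0.624  -0.0199  0.1453] jawyaw -5.24 tilt [ 0.0002 -0.0008] F [ 0.3453 -0.2966 -1.8229] w 0.0182 q [ 0.4154  0.4681 -0.5968  1.5584  0.2763  1.2003 -0.3234]
turn units [-0.0008  0.001  -0.0003] shift units now-frame [ 0.011  -0.1841 -0.0258] target-frame [ 0.011  -0.1841 -0.0259]
```

View pics/zs10.png

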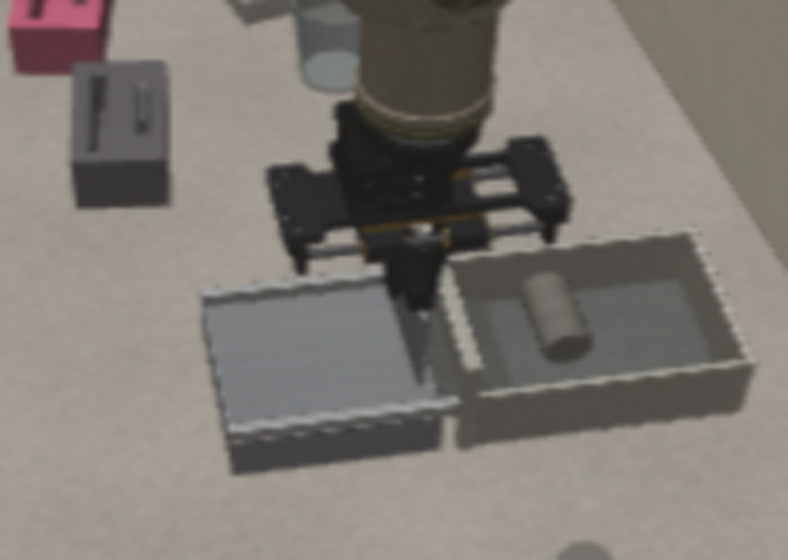

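The plug has dropped into the bin at (555,315). I back off and lift.

Call:
arm_command(targets=[0,0,0,0,-0.4,0,0,0,0,0,0,-0.6,0,0,0,0,0,-0.2,-0.6,0,0,0,0,0,-0.6,-0.4,0,0,0,0,0,-0.7,-0.4,0,0,0,0,0,-0.7,-0.4,0,0,0,0,0,-0.5,-0.3,0,0,0,0,0,0,0,0,0,0,0,0,0,0,0,0])

```text
time: 11.18
ee_pos: [0.5421, -0.0122, 0.214]
eef_rot: [-0.521, -0.477, 0.523, -0.477]
ft_force: [0.6, -0.1, -2.1]
width: 0.0182
```

```bash
python3 st.py 0.463 0.2955 0.21 -12;python3 - <<'E'
from h import *
for n in("side",):
    im=camera(n); cv2.imwrite(f"pics/{n}9.png",im[:,:,::-1])
s=cv2.imread("pics/side9.png");cv2.imwrite("pics/zs11.png",cv2.resize(s[130:270,215:390],None,fx=4.5,fy=4,interpolation=cv2.INTER_CUBIC))
E
```

```text
t 11.18 pos [ 0.5421 -0.0122  0.214 ] jawyaw -5.22 tilt [-0.0018 -0.0015] F [ 0.5798 -0.0835 -2.0868] w 0.0182 q [ 0.5073  0.2317 -0.6498  1.6942  0.1475  1.2668 -0.2654]
turn units [0.1506 0.0023 0.002 ] shift units now-frame [  0.1486  -4.2722 -11.9696] target-frame [  0.1617  -5.6552 -11.3814]
```

View pics/zs11.png

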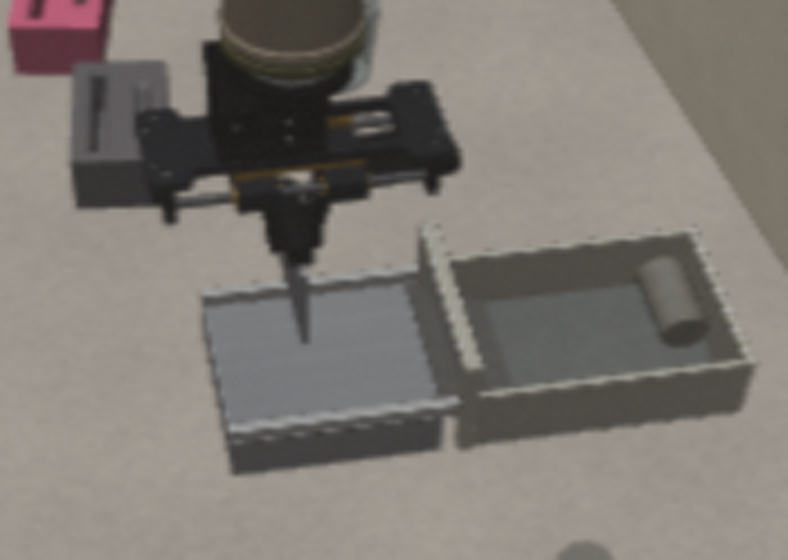

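The plug lies against the bin's far wall at (675,300), and the scraper hangs clear at (300,300). Next I refine the holder slot from the first pictures.

```bash
python3 - <<'E'
from h import *
s=cv2.imread("pics/side0.png");t=cv2.imread("pics/top0.png")
def z(im,x0,y0,x1,y1,k,n):
    c=cv2.normalize(im[y0:y1,x0:x1],None,0,255,cv2.NORM_MINMAX)
    cv2.imwrite(f"pics/{n}.png",cv2.resize(c,None,fx=k,fy=k,interpolation=cv2.INTER_CUBIC))
z(t,155,215,215,259,13,"zht"); z(s,226,140,258,186,12,"zhs")
E
```

```text
(no output)
```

View pics/zht.png

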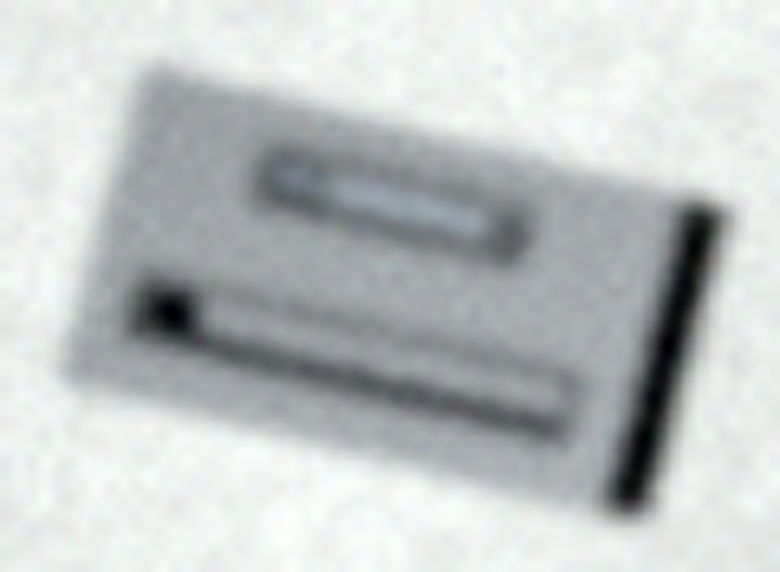

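View pics/zhs.png

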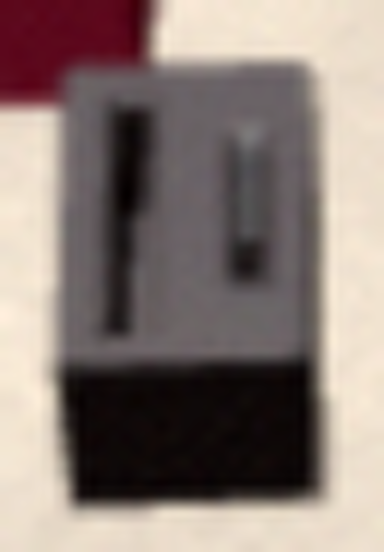

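```bash
python3 - <<'E'
from h import *
np.set_printoptions(precision=4,suppress=True)
def zp(pts,k,x0,y0): return [((a+.5)/k-.5+x0,(b+.5)/k-.5+y0) for a,b in pts]
def yaw(a,b): d=b-a; return np.degrees(np.arctan2(d[1],d[0]))
def go(l,n,pts,z,off):
    P=[pl(n,p,z)[:2] for p in pts];m=np.mean(P,0)
    e=(P[0]-P[1]+P[3]-P[2])/2; a=np.arctan2(e[1],e[0])-np.pi/2
    u=np.array([np.cos(a),np.sin(a)])
    print(l,n,"mean",m,"xaxis yaw",np.degrees(a),"len",np.linalg.norm(P[0]-P[1]),np.linalg.norm(P[1]-P[2]),"slot",m-off*u)
# order: +y,+x ; -y,+x ; -y,-x ; +y,-x
go("block","top",zp([(150,68),(690,195),(618,507),(65,377)],13,155,215),.06,.016)
go("mouth","top",zp([(140,275),(580,372),(565,440),(130,335)],13,155,215),.06,0)
go("short","top",zp([(262,145),(530,213),(515,264),(252,205)],13,155,215),.06,.036)
go("block","side",zp([(312,65),(318,358),(64,362),(65,65)],12,226,140),.06,.016)
go("mouth","side",zp([(155,102),(133,336),(100,336),(106,102)],12,226,140),.06,0)
E
```

```text
block top mean [0.4798 0.2927] xaxis yaw -11.971513793892322 len 0.12862946408256595 0.07303524512203972 slot [0.4641 0.296 ]
mouth top mean [0.4638 0.2982] xaxis yaw -11.724901185146663 len 0.10401506613139322 0.01584312038745045 slot [0.4638 0.2982]
short top mean [0.4981 0.2915] xaxis yaw -12.207960088143478 len 0.06407553828493592 0.012159032442743526 slot [0.4629 0.2991]
block side mean [0.4803 0.2912] xaxis yaw -11.804848832559182 len 0.12709785907118307 0.07423566748026436 slot [0.4646 0.2944]
mouth side mean [0.4605 0.2932] xaxis yaw -14.069786491795274 len 0.101050459098202 0.0096947311793044 slot [0.4605 0.2932]
```

Call:
arm_command(targets=[0.05,0,0,0,-0.2,-0.5,0,0.05,0,0,0,-0.35,-0.8,0,0.05,0,0,0,-0.4,-0.85,0,0,0,0,0,-0.4,-0.85,0,0,0,0,0,-0.4,-0.85,0,0,0,0,0,-0.4,-0.85,0,0,0,0,0,-0.4,-0.85,0,0,0,0,0,-0.4,-0.85,0,0,0,0,0,-0.4,-0.85,0,0,0,0,0,-0.4,-0.85,0,0,0,0,0,-0.4,-0.85,0,0,0,0,0,-0.3,-0.5,0])

```text
time: 12.23
ee_pos: [0.4797, 0.2468, 0.2003]
eef_rot: [-0.549, -0.444, 0.558, -0.437]
ft_force: [-0.3, -0.4, -2.2]
width: 0.0175
```

```bash
python3 st.py 0.464 0.296 0.21 -11.9
```

```text
t 12.23 pos [0.4797 0.2468 0.2003] jawyaw -12.93 tilt [-0.0161 -0.0004] F [-0.2838 -0.3974 -2.2324] w 0.0175 q [ 0.1316  0.2769 -0.7955  1.7027  0.1965  1.2616 -0.9331]
turn units [-0.0228  0.0049  0.0199] shift units now-frame [-0.377  -1.0598 -1.7758] target-frame [-0.3864 -1.0218 -1.7959]
```

Call:
arm_command(targets=[-0.02,0.005,0.02,-0.1,-0.35,-0.6,0,0,0,0,-0.1,-0.35,-0.6,0,0,0,0,-0.1,-0.2,-0.4,0,0,0,0,0,0,0,0,0,0,0,0,0,0,0])

```text
time: 12.65
ee_pos: [0.4638, 0.2966, 0.2028]
eef_rot: [-0.546, -0.449, 0.55, -0.445]
ft_force: [0.6, -0.9, -1.6]
width: 0.0179
```

```bash
python3 st.py 0.464 0.296 0.21 -11.9
```

```text
t 12.65 pos [0.4638 0.2966 0.2028] jawyaw -11.65 tilt [-0.0071  0.0014] F [ 0.5891 -0.9141 -1.5704] w 0.0179 q [ 0.0476  0.3008 -0.8196  1.6787  0.2228  1.2659 -1.0212]
turn units [0.0057 0.0002 0.0092] shift units now-frame [-0.2879  0.0124  0.0221] target-frame [-0.2878  0.0146  0.022 ]
```

Call:
arm_command(targets=[0.005,0,0.009,0.4,0,0,0,0,0,0,0.5,0,0,0,0,0,0,0.4,0,0,0,0,0,0,0.2,0,0,0,0,0,0,0,0,0,0])

```text
time: 13.07
ee_pos: [0.4654, 0.2918, 0.159]
eef_rot: [-0.549, -0.443, 0.551, -0.444]
ft_force: [0.0, -0.1, -1.8]
width: 0.0178
```

```bash
python3 st.py 0.464 0.296 0.162 -11.9;python3 - <<'E'
from h import *
for n in("side","top"):
    im=camera(n); cv2.imwrite(f"pics/{n}10.png",im[:,:,::-1])
s=cv2.imread("pics/side10.png");cv2.imwrite("pics/zs12.png",cv2.resize(s[120:200,205:285],None,fx=7,fy=7,interpolation=cv2.INTER_CUBIC))
# expected blade corners
T=read_state()["ee_pos"];a=np.radians(-11.8);u=np.array([np.cos(a),np.sin(a),0]);v=np.array([-u[1],u[0],0])
for dx in(-.0025,.0025):
  X=np.array([T[0],T[1],T[2]-.0932])+dx*u-.045*v;p=proj("side",X);print("blade near low corner",p,(p-[205,120])*7)
X=np.array([.464,.2958,.06]);p=proj("side",X-.0495*v);print("slot near end",(p-[205,120])*7)
E
```

```text
t 13.07 pos [0.4654 0.2918 0.159 ] jawyaw -12.22 tilt [-0.0014 -0.003 ] F [ 0.0314 -0.1169 -1.8282] w 0.0178 q [ 0.0362  0.3378 -0.8032  1.7354  0.262   1.1825 -1.053 ]
turn units [-0.007   0.0042  0.001 ] shift units now-frame [-0.1212 -0.0913 -0.1511] target-frame [-0.1208 -0.0904 -0.152 ]
blade near low corner [236.4585563  164.87673933] [220.20989409 314.13717531]
blade near low corner [237.88133533 164.81095624] [230.16934728 313.67669366]
slot near end [221.52116527 326.29789977]
```

View pics/zs12.png

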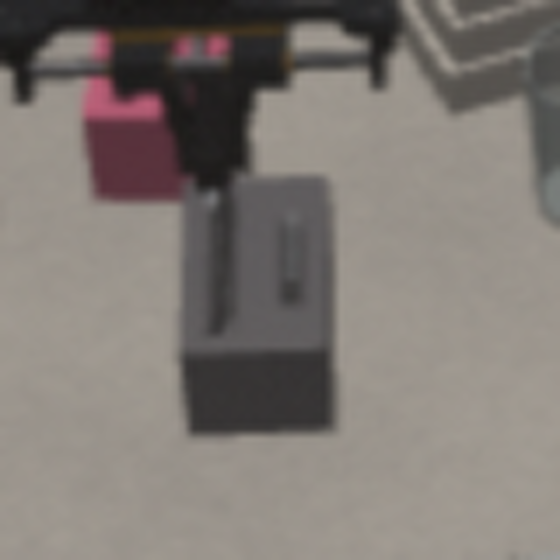

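Call:
arm_command(targets=[-0.006,0.004,0,0,-0.08,-0.15,0,0,0,0,0,0,0,0,0,0,0,0,0,0,0])

```text
time: 13.42
ee_pos: [0.4651, 0.2971, 0.1614]
eef_rot: [0.55, 0.445, -0.548, 0.445]
ft_force: [-1.0, 0.2, -1.8]
width: 0.0179
```

```bash
python3 st.py 0.464 0.296 0.16 -11.9;python3 - <<'E'
from h import *
im=camera("side")[:,:,::-1]; cv2.imwrite(f"pics/side11.png",im)
c=cv2.normalize(np.ascontiguousarray(im[140:175,222:258]),None,0,255,cv2.NORM_MINMAX)
c=np.clip(c.astype(float)*1.5,0,255).astype(np.uint8)
cv2.imwrite("pics/zs13.png",cv2.resize(c,None,fx=16,fy=16,interpolation=cv2.INTER_CUBIC))
E
```

```text
t 13.42 pos [0.4651 0.2971 0.1614] jawyaw -11.93 tilt [0.0019 0.0021] F [-1.0331  0.2491 -1.8065] w 0.0179 q [ 0.0318  0.3378 -0.8068  1.7307  0.2613  1.1819 -1.0546]
turn units [-0.0008 -0.003  -0.0018] shift units now-frame [ 0.0559 -0.0357  0.052 ] target-frame [ 0.0561 -0.0357  0.0518]
```

View pics/zs13.png

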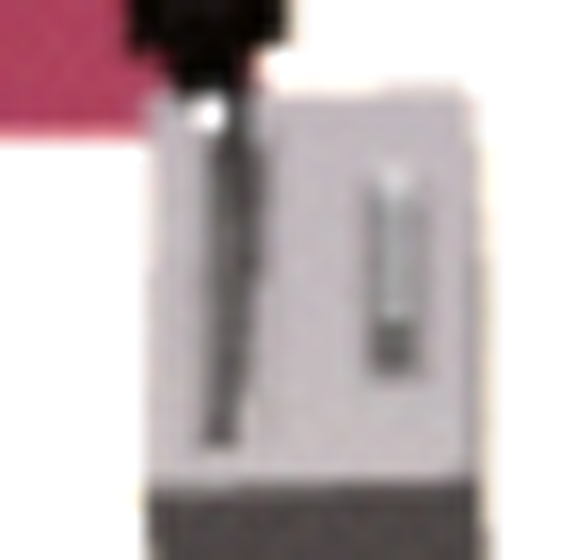

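The blade's lower near corner at (220,440) coincides with the slot's near end. I go down carefully and watch the force.

Call:
arm_command(targets=[0,-0.003,-0.002,0.15,-0.03,0.04,0,0,0,0,0.2,0,0,0,0,0,0,0.2,0,0,0,0,0,0,0.15,0,0,0,0,0,0,0,0,0,0], newtons=20)

```text
time: 13.88
ee_pos: [0.4643, 0.2966, 0.1427]
eef_rot: [0.55, 0.445, -0.549, 0.446]
ft_force: [-0.5, -0.3, -1.9]
width: 0.0177
```

```bash
python3 st.py 0.464 0.296 0.105 -11.9
```

```text
t 13.88 pos [0.4643 0.2966 0.1427] jawyaw -11.91 tilt [0.001  0.0003] F [-0.4797 -0.276  -1.9339] w 0.0177 q [ 0.0234  0.3571 -0.7995  1.7515  0.2787  1.1495 -1.0677]
turn units [-0.0003 -0.0007 -0.0012] shift units now-frame [ 1.5098 -0.0074  0.0257] target-frame [ 1.5098 -0.006   0.0248]
```

No contact force, and the blade is about 10 mm inside the mouth. I continue.

Call:
arm_command(targets=[0,0,0,0.2,0,0.02,0,0,0,0,0.25,0,0,0,0,0,0,0.25,0,0,0,0,0,0,0.25,0,0,0,0,0,0,0.25,0,0,0,0,0,0,0.1,0,0,0,0,0,0,0,0,0,0])

```text
time: 14.47
ee_pos: [0.4638, 0.2957, 0.1057]
eef_rot: [-0.549, -0.445, 0.549, -0.445]
ft_force: [0.0, -0.9, -1.9]
width: 0.0179
```

```bash
python3 st.py 0.464 0.296 0.105 -11.9
```

```text
t 14.47 pos [0.4638 0.2957 0.1057] jawyaw -11.92 tilt [-0.0005 -0.0002] F [ 0.0255 -0.895  -1.946 ] w 0.0179 q [ 0.0061  0.4005 -0.782   1.7871  0.3159  1.0844 -1.0945]
turn units [-0.0004  0.0004  0.0005] shift units now-frame [ 0.0279  0.0062 -0.0155] target-frame [ 0.0279  0.0062 -0.0155]
```

Call:
arm_command(targets=[0,0,0,0.06,0,0,0,0,0,0,0.05,0,0,0,0,0,0,0,0,0,0])

```text
time: 14.72
ee_pos: [0.4653, 0.296, 0.1057]
eef_rot: [0.55, 0.445, -0.549, 0.446]
ft_force: [0.1, -0.0, -2.1]
width: 0.018
```

```bash
python3 st.py
```

```text
t 14.72 pos [0.4653 0.296  0.1057] jawyaw -11.95 tilt [ 0.0028 -0.0004] F [ 0.1423 -0.005  -2.1297] w 0.018 q [ 0.0045  0.4016 -0.7807  1.7856  0.3192  1.0828 -1.0966]
```

Call:
arm_command(targets=[0,0,0,0.12,0,0,0,0,0,0,0.05,0,0,0,0,0,0,0,0,0,0])

```text
time: 14.97
ee_pos: [0.466, 0.2969, 0.1046]
eef_rot: [0.551, 0.444, -0.548, 0.446]
ft_force: [-2.2, 0.3, -3.1]
width: 0.0176
```

```bash
python3 st.py
```

```text
t 14.97 pos [0.466  0.2969 0.1046] jawyaw -11.98 tilt [ 0.0054 -0.0002] F [-2.2433  0.2885 -3.0906] w 0.0176 q [ 0.0018  0.4035 -0.7794  1.7858  0.3226  1.0793 -1.1003]
```

Call:
arm_command(targets=[0,-0.005,-0.005,0.04,-0.07,0.02,0,0,0,0,0,0,0,0.3,0,0,0,0,0,0,0.5,0,0,0,0,0,0,0.6,0,0,0,0,0,0,0.6,0,0,0,0,0,0,0.6,0,0,0,0,0,0,0.6])

```text
time: 15.55
ee_pos: [0.4652, 0.2975, 0.1041]
eef_rot: [0.55, 0.444, -0.549, 0.446]
ft_force: [0.4, 0.5, 0.4]
width: 0.0481
```

```bash
python3 st.py;python3 - <<'E'
from h import *
im=camera("side")[:,:,::-1]; cv2.imwrite(f"pics/side12.png",im)
cv2.imwrite("pics/zs14.png",cv2.resize(im[120:200,205:285],None,fx=7,fy=7,interpolation=cv2.INTER_CUBIC))
E
```

```text
t 15.55 pos [0.4652 0.2975 0.1041] jawyaw -11.97 tilt [ 0.003  -0.0017] F [0.4243 0.5473 0.3764] w 0.0481 q [-0.0007  0.4054 -0.7792  1.7847  0.3231  1.0817 -1.1024]
```

View pics/zs14.png

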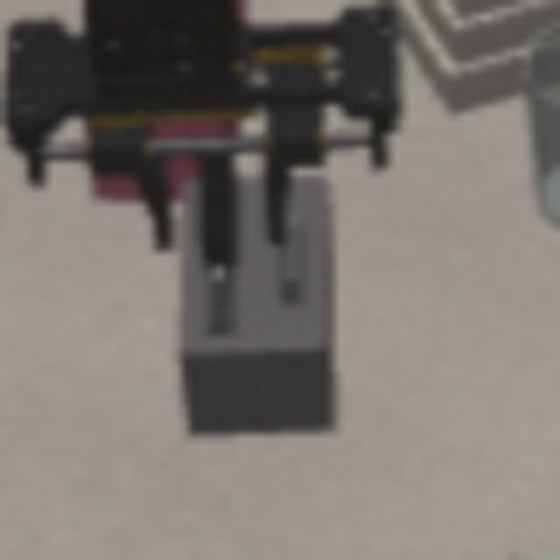

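The jaws are open, with fingers at (163,225) and (278,220), and the scraper stands in the slot at (220,240). I lift away and check.

Call:
arm_command(targets=[0,0,0,-0.3,0,0,0.6,0,0,0,-0.5,0,0,0.6,0,0,0,-0.6,0,0,0.6,0,0,0,-0.6,0,0,0.6,0,0,0,-0.6,0,0,0.6,0,0,0,-0.6,0,0,0.6,0,0,0,-0.6,0,0,0.6,0,0,0,-0.6,0.0,0.5,0.6,0,0,0,0,0,0.8,0.6,0,0,0,0,0,0.9,0.6,0,0,0,0,0,0.9,0.6,0,0,0,0,0,0.9,0.6])

```text
time: 16.6
ee_pos: [0.4425, 0.2043, 0.2318]
eef_rot: [0.551, 0.448, -0.543, 0.449]
ft_force: [0.2, -1.3, 0.6]
width: 0.0522
```

Call:
arm_command(targets=[0,0,0,0,0,0.9,0.6,0,0,0,0,0,0.9,0.6,0,0,0,0,0,0.9,0.6,0,0,0,0,0,0.9,0.6,0,0,0,0,0,0.5,0.6,0,0,0,0,0,0,0.6,0,0,0,0,0,0,0.6])

```text
time: 17.18
ee_pos: [0.4207, 0.0974, 0.2395]
eef_rot: [0.554, 0.445, -0.541, 0.451]
ft_force: [0.7, 1.1, 0.4]
width: 0.0524
```

```bash
python3 st.py;python3 - <<'E'
from h import *
for n in("side","top"):
    im=camera(n)[:,:,::-1]; cv2.imwrite(f"pics/{n}13.png",im)
    if n=="side": c=im[120:250,205:385];k=4.4
    else: c=im[110:270,150:330];k=4
    cv2.imwrite(f"pics/z{n}15.png",cv2.resize(c,None,fx=k,fy=k,interpolation=cv2.INTER_CUBIC))
E
```

```text
t 17.18 pos [0.4207 0.0974 0.2395] jawyaw -11.44 tilt [0.0193 0.0044] F [0.729  1.0969 0.4167] w 0.0524 q [ 0.4001 -0.092  -0.6832  1.926  -0.0597  1.2677 -0.4639]
```

View pics/zside15.png

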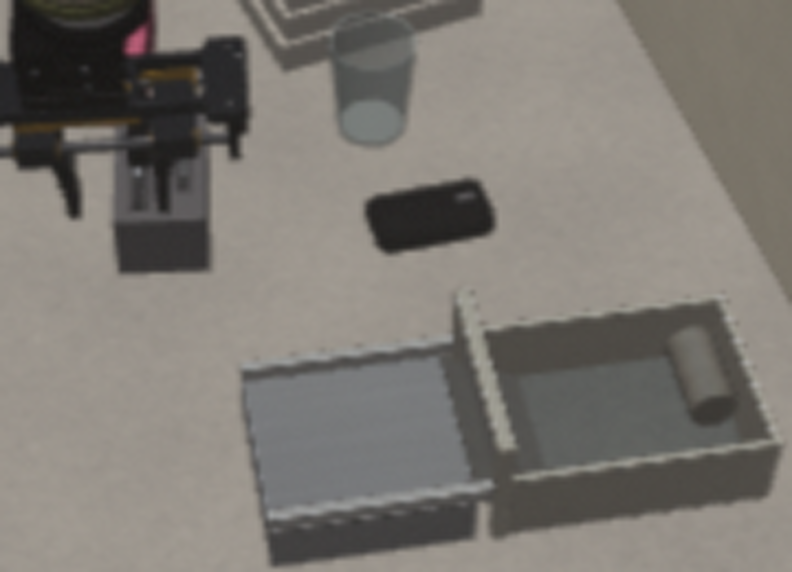

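View pics/ztop15.png

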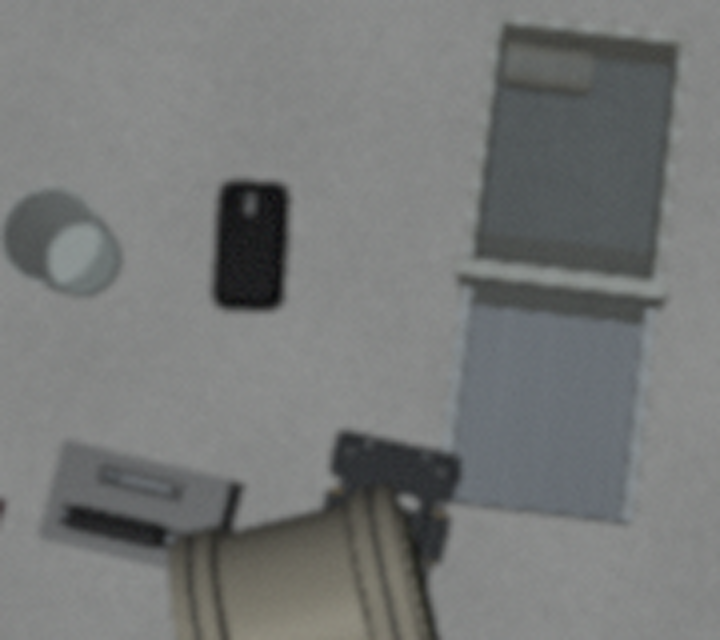

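The plug is in the bin at (548,68) in the top zoom, and the scraper bar lies along the slot at (115,520). The arm still hides part of it, so I move further away to check.

Call:
arm_command(targets=[0,0,0,0,0,0.6,0.6,0,0,0,0,0,0.9,0.6,0,0,0,0,0,0.9,0.6,0,0,0,0,0,0.9,0.6,0,0,0,0,0,0.9,0.6,0,0,0,0,0,0.9,0.6,0,0,0,0,0,0.9,0.6,0,0,0,0,0,0.9,0.6,0,0,0,0,0,0.4,0.6,0,0,0,0,0,0,0.6,0,0,0,0,0,0,0.6])

```text
time: 18.2
ee_pos: [0.389, -0.0741, 0.2388]
eef_rot: [0.549, 0.453, -0.534, 0.457]
ft_force: [-0.8, 0.5, 0.6]
width: 0.0524
```

```bash
python3 - <<'E'
from h import *
np.set_printoptions(precision=4,suppress=True)
for n in("side","top"):
    im=camera(n)[:,:,::-1]; cv2.imwrite(f"pics/{n}14.png",im)
    if n=="side": c=im[130:190,210:270];k=10
    else: c=im[210:260,145:225];k=10
    cv2.imwrite(f"pics/z{n}16.png",cv2.resize(c,None,fx=k,fy=k,interpolation=cv2.INTER_CUBIC))
    x0,y0=(225,140) if n=="side" else (158,225); x1,y1=(258,180) if n=="side" else (205,255)
    v=im[y0:y1,x0:x1].astype(int).mean(2); m=(v<45).astype(np.uint8)
    # predicted home position of grip ends
    a=np.radians(-11.9);u=np.array([np.cos(a),np.sin(a),0]);w=np.array([-u[1],u[0],0]);g=np.array([.464,.2958,.101])
    for nm,X in(("top face +y end",g+.035*w+[0,0,.013]),("top face -y end",g-.035*w+[0,0,.013]),("bottom -y end",g-.035*w-[0,0,.013])):
        p=proj(n,X);print(n,nm,p,"zoom",(p-([210,130] if n=="side" else [145,210]))*10)
c=pl("top",((548+.5)/4-.5+150,(68+.5)/4-.5+110),.024)
d=c[:2]-[.649,-.0215];b=np.radians(-5.2);print("plug chute xy",d@[np.cos(b),np.sin(b)],d@[-np.sin(b),np.cos(b)])
E
```

```text
side top face +y end [235.4499 139.0039] zoom [254.4986  90.0391]
side top face -y end [235.3664 152.4843] zoom [253.6643 224.8428]
side bottom -y end [235.984  157.9774] zoom [259.8397 279.7738]
top top face +y end [166.1557 238.493 ] zoom [211.5568 284.9295]
top top face -y end [189.9355 244.0603] zoom [449.3546 340.6035]
top bottom -y end [191.8884 244.2688] zoom [468.8839 342.6876]
plug chute xy 0.18556909583384185 0.029534433455012346
```

View pics/zside16.png

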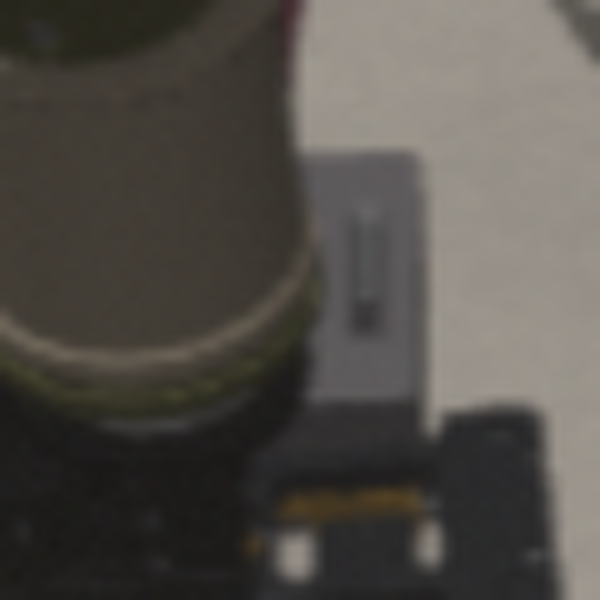

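View pics/ztop16.png

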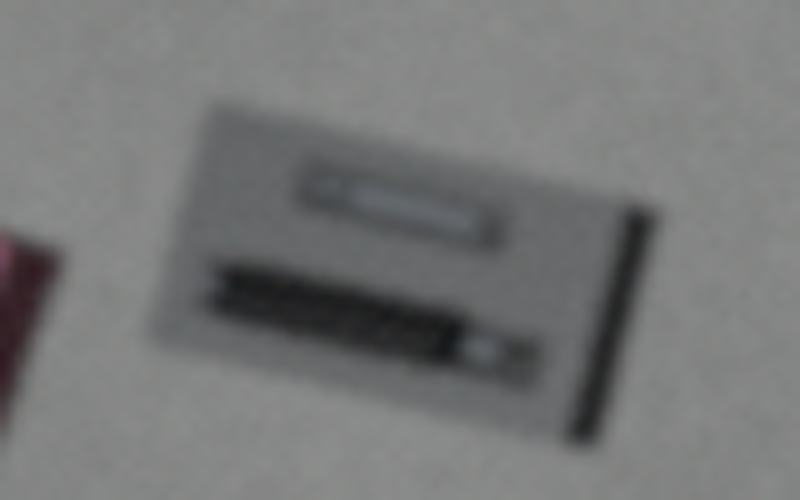

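View pics/top14.png

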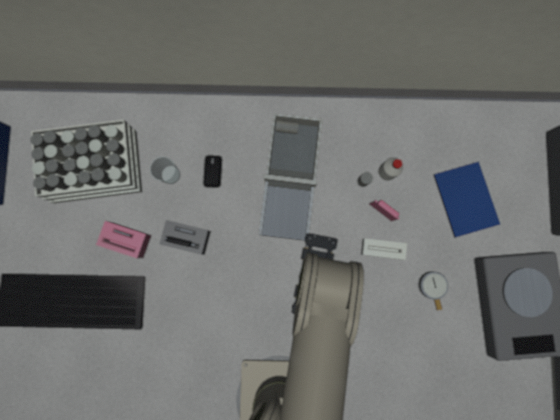

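Call:
arm_command(targets=[0,0,0,-0.1,0,0.6,0.6,0,0,0,-0.1,0,0.9,0.6,0,0,0,0,0,0.9,0.6,0,0,0,0,0,0.9,0.6,0,0,0,0,0,0.9,0.6,0,0,0,0,0,0.9,0.6,0,0,0,0,0,0.9,0.6,0,0,0,0,0,0.9,0.6,0,0,0,0,0,0.9,0.6,0,0,0,0,0,0.9,0.6,0,0,0,0,0,0.5,0.6,0,0,0,0,0,0,0.6])

```text
time: 19.3
ee_pos: [0.36, -0.2954, 0.2421]
eef_rot: [0.543, 0.46, -0.526, 0.465]
ft_force: [-0.0, 0.3, 0.3]
width: 0.0521
```

```bash
python3 st.py; python3 - <<'E'
from h import *
n="side"
im=camera(n)[:,:,::-1]; cv2.imwrite(f"pics/{n}15.png",im)
cv2.imwrite(f"pics/z{n}17.png",cv2.resize(im[130:190,210:270],None,fx=10,fy=10,interpolation=cv2.INTER_CUBIC))
E
```

```text
t 19.3 pos [ 0.36   -0.2954  0.2421] jawyaw -8.22 tilt [0.0217 0.0097] F [-0.0015  0.2513  0.2964] w 0.0521 q [ 0.7447 -0.018  -0.1391  1.8675 -0.0239  1.2796  0.4691]
```

View pics/zside17.png

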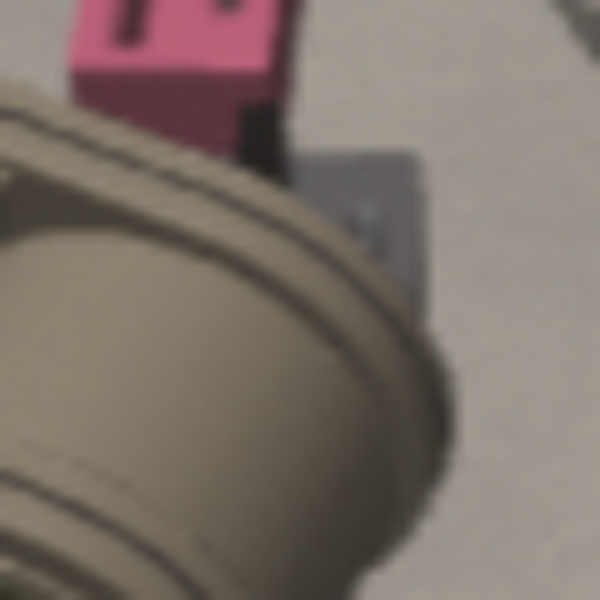

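View pics/side15.png

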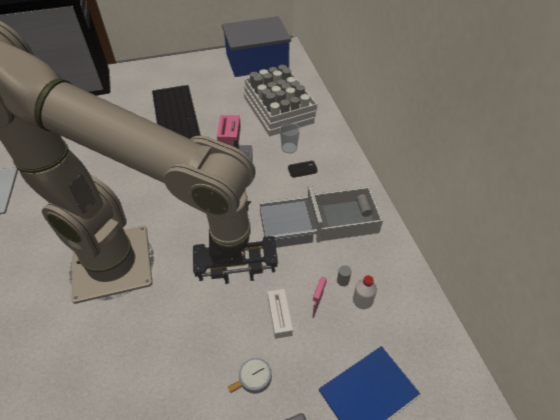

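Call:
arm_command(targets=[0,0,0,0,-0.1,0.6,0.6,0,0,0,0,-0.2,0.9,0.6,0,0,0,0,-0.25,0.9,0.6,0,0,0,0,-0.25,0.9,0.6,0,0,0,0,-0.25,0.9,0.6,0,0,0,0,-0.25,0.9,0.6,0,0,0,0,-0.25,0.9,0.6,0,0,0,0,-0.25,0.9,0.6,0,0,0,0,-0.25,0.9,0.6,0,0,0,0,-0.25,0.9,0.6,0,0,0,0,-0.1,0.6,0.6,0,0,0,0,0,0,0.6])

```text
time: 20.35
ee_pos: [0.2859, -0.5048, 0.2382]
eef_rot: [0.538, 0.47, -0.515, 0.474]
ft_force: [0.4, -0.1, 0.0]
width: 0.0525
```

```bash
python3 st.py; python3 - <<'E'
from h import *
n="side"
im=camera(n)[:,:,::-1]; cv2.imwrite(f"pics/{n}16.png",im)
cv2.imwrite(f"pics/z{n}18.png",cv2.resize(im[130:190,210:270],None,fx=10,fy=10,interpolation=cv2.INTER_CUBIC))
E
```

```text
t 20.35 pos [ 0.2859 -0.5048  0.2382] jawyaw -6.33 tilt [0.0287 0.0178] F [ 0.3851 -0.0819  0.0207] w 0.0525 q [ 0.954   0.2361  0.0496  1.5965 -0.0469  1.309   0.9041]
```

View pics/zside18.png

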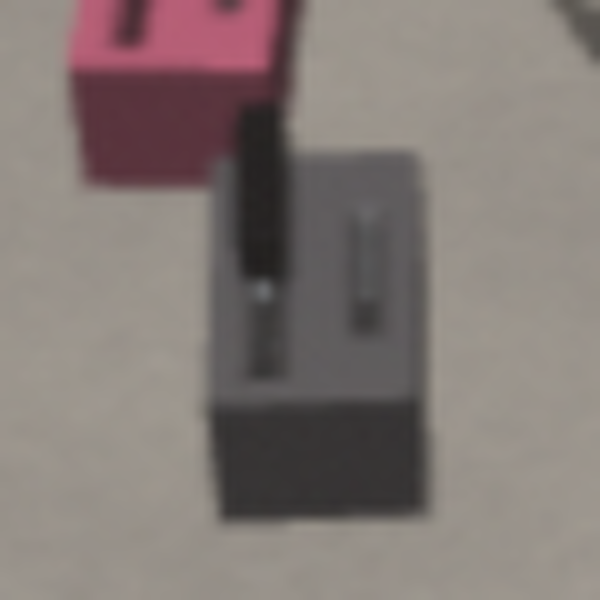

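The side view shows the grip from (262,105) to (265,277). A fully home scraper is predicted at (254,90) to (260,280), so this fits home with its height within a few mm. I hand in.

```bash
python3 -c "
from bench import *
print(close_job())"
```

```text
the job is handed in; nothing more can be done
None
```

I took the scraper from the drip stand and pushed the plug along the apron with its blade until it rolled through the flap into the bin. I then put the scraper in the grey holder's long slot and let go. I handed the job in at about 20.4 s with the arm clear of everything.

**What the last checks showed**
- **Plug:** it lies against the bin's far wall, measured about 186 mm past the flap and 30 mm off the middle. That is inside the 200 mm limit, but only by about 14 mm.
- **Scraper position and direction:** the top view matches the predicted fully home pose to about 1 pixel, both in the middle of the slot and along its direction.
- **Scraper height:** at release the tool was at 104 mm, against about 105 mm worked out for home. The side view agrees less well: the grip's upper end was 1–1.5 pixels (about 3 mm) from the prediction. I trust the height to about 2–3 mm, and the limit is 5 mm above home.
- **Seating force:** I felt no clear upward push when the blade reached the bottom of the slot. The force read about 3 N, mostly the scraper's weight plus a small sideways load.
- **Other loose things:** by eye they look unmoved in the pictures; I did not measure them.
- **Flap:** I judged it shut only because nothing of it could be seen hanging open into the bin. I did not measure its angle.

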